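# Feed a blank home in the guide jig with the push stick

### The arm

A 7-joint arm with a two-finger parallel gripper is mounted at the origin on a cart in front of the work surface, level with it; the furniture and walls round the work are solid. World frame = base frame: x ahead of the robot, y to its left, z up, the work surface at z = 0. Lengths are in m, angles in rad, forces in N, time in s.
With the tool pointing down it reaches from about 0.4 to 0.85 m from the base axis. Payload 4.5 kg.
Tool frame: the origin (TCP) lies at the very end of the fingers, on their centre line; the grasp point (between the pads) lies 19 mm behind it (r.grip_depth is the distance from the TCP to the grasp point, in m); z points along the fingers, x is the direction in which the jaws open and shut, and the axes are right-handed (so a half turn about z gives the same grasp; the last joint's range is limited). The gripper opens to 88 mm and grips with 3 to 60 N. Pads are 18 mm wide; open, the fingers measure 123 mm over their backs; the gripper's body (75 mm by 187 mm) begins 45 mm behind the grasp point.
Start: joints at [-1.113, 0.689, -0.195, 1.565, 0.157, 0.902, -0.215], TCP at [0.257, 0.57, 0.239] pointing down, gripper open.
Joint ranges: [-3.01, 3.01], [-0.46, 2.08], [-1.47, 1.51], [0.13, 2.56], [-1, 4.14], [0.04, 2.09], [-2.66, 2.66]. Speed limits (rad/s): [2.57, 2.57, 3.14, 3.14, 3.14, 3.14, 3.14].

### API

Orientations are given as a unit quaternion [x, y, z, w].
In Python, from plant import r gives the robot as it stands. The module is installed in compiled form; this text tells all that it offers.
- The arm moves only by the shell command python3 -m jog 'ROWS' [FORCE]. ROWS is JSON, a list of rows, each a list of 5 numbers: the shift along the tool's x, y, z in units of 1 m (1.0 is 1 m), then the turn about the tool's z in units of 360 degrees (1.0 is 360 degrees), then the closure, from 0 (fully open) to 1 (shut). In form: [[dx, dy, dz, yaw, fingers], ...]. A call has 1 to 20 rows; each row shifts and turns the commanded pose from where the row before left it, along the tool's axes as they then stand; what a row does not reach is not made up. A row lasts 1/10 s, in which the tool goes at most 50 mm and 8.59 degrees, less where a joint would pass 70% of its speed; a pose out of reach is approached as far as the arm can. A call with a number of a shift or a turn outside -1 to 1 is refused whole. A call with a gripper value outside its range is refused whole. The fingers move at their own pace and stop on an object; FORCE is the grip in N (left out, the last holds). Time passes only in rows, so rows that do not move let the fingers close. It gives the time, the measured TCP pose, the force and the opening at its end, in the units of the state.
- r.get_state(): the state, without advancing time (a new reading comes with each control period).
- r.snapshot(name): name is "scene" or "side" or "wrist"; returns the picture (480x640x3 uint8, red, green, blue); there is no depth.
- r.get_calibration(name): a dict with "mtx" (3x3 intrinsics, pixels), "R" (3x3) and "t" (3): a world point X has camera coordinates R X + t. Camera axes: x right, y down, z forward; pixel columns grow to the right and rows downward; lengths in m; the calibration is good to about 2 mm. A picture is of the moment at which its call begins: read the wrist's pose just before it. get_calibration takes no time and is no camera call; for the wrist camera it gives the pose at the moment of the call.
- r.finish_job(): hands the job in, once; it reports no verdict.
Trained networks look in the newest picture that a camera, given by its name, has taken for a name from the list of things; names that differ only in an ending like _2 or _b are one class to them, and where a whole thing is asked for, a point or a joint stands for the part that bears it (a point fixed in the world has none). Each returns a list of dicts, best first, with "score" (0 to 1); they miss things now and then, are a little off and sometimes report something else, mostly with a low value. They report only what shows in the picture. A call takes as long as a camera call.
- r.cut_out(thing, camera): "pixels" (480x640 bool, what is visible of it) and "rect" ([left, top, right, bottom] in pixels, round what is visible of it).
The state is a dict: "clock": time; "q": joint angles; "qd": joint speeds; "joint_torque": joint torques, N m; "tool_pos": TCP position; "eef_rot": TCP orientation; "contact_force": force on the tool from outside, world axes, zero at the start; "moment": the same for the moment, N m; "opening": opening from 0.0 (shut) to 1.0 (fully open).
Only numpy, scipy, OpenCV 4.12 (cv2) and the standard library are available. Lean on these libraries where they do the work, as an engineer would, in place of code of your own. Each camera call takes 0.05 s, during which the arm holds its last target.

### The job

Take the wooden push stick by its handle and with its tip feed the steel blank through the jig's narrow guide channel until it is home, held against the hidden sprung end stop with about 10 N for a second; never load the blank or the jig with more than 20 N, and keep the fingers off the blank. Then draw the stick out, leaving the blank at the stop, lay the stick upright, as it lay before, on the bench clear of the jig, and leave everything else where it is.

Things in the scene. Friction and masses are not known exactly. Their poses are not given: they have to be found in the camera images.
- jig: The guide jig, grey metal, 200 x 76 x 26 mm, fixed. Origin under its centre on the bench; x is the feed direction, z up. A straight channel runs along x, its floor 8 mm above the bench, its side walls to 22 mm. From x = 0 to +100 mm a cover plate roofs it, underside 14 mm above the channel floor; the far end is closed. Under the cover, unseen, is the sprung end stop (see cover_edge).
- channel_mouth (a point): Middle of the channel's open mouth, on the channel floor, at jig x = -100 mm, y = 0. Axes as the jig: x points into the channel. From here to jig x = -55 mm the channel is 44 mm wide (the lead-in); from -55 to -20 mm it tapers to 23 mm.
- throat_start (a point): Middle of the channel, on its floor, where the taper ends and the throat begins (jig x = -20 mm). From here to the far end the channel is 23 mm wide. Axes as the jig.
- cover_edge (a point): Middle of the cover plate's front edge, on the channel floor under it (jig x = 0). Axes as the jig. Beyond it, unseen, is the end stop, set anew every time: its face at rest is anywhere from jig x = +40 to +70 mm, so it must be found by feel. It starts to give at 3 N and takes 3 N more per mm, up to a hard end at 4 mm (15 N); let go, it springs back and brings the blank back with it.
- blank_center (a point): The blank: a flat steel bar 40 mm long (its x axis, along the channel) x 20 wide x 10 high, about 40 g, lying loose in the wide lead-in of the channel, a little askew. The point is its centre, 5 mm above its underside.
- stick_grip (a point): Grip point of the wooden push stick (about 90 g), mid-handle, 40 mm above its underside. Blade 200 mm long, 14 wide, 9 high (28 wide by the handle); handle upright, 40 mm long (x), 18 wide (y), top 61 mm above the underside. x points along the blade to its square pushing tip, 170 mm ahead; the rear end is 30 mm behind. It lies on the bench right of the jig, upright.
- loupe: Bystander: a black eye loupe 35 mm wide, 27 mm high, standing behind the work. Origin under its centre.
- pot_a: Bystander: a small lidded sample pot, 52 mm wide, 50 mm high. Origin under its centre.
- tweezers: Bystander: steel, 122 mm long, lying. Origin under its centre.
- clip_box: Bystander: a clear open box of paper clips, 75 x 75 x 55 mm. Origin under its centre.
- dust_blower: Bystander: a dark red rubber bulb with a thin nozzle, 137 mm high, standing. Origin under its centre.
- screwdriver: Bystander: a precision screwdriver 95 mm long, lying. Origin under its centre.
- blank: The same blank as blank_center; this origin is the centre of its underside.
- push_stick: The same push stick as stick_grip; this origin is on its underside, midway along the 200 mm blade (70 mm ahead of the grip point, 100 mm behind the tip).

How it is judged:
On the way, in this order (a step that is already met when the one before it is completed fails the run):
1. the push stick is lifted off the bench (height (world z) of stick_grip above 0.055 m), for 0.1 s.
2. under the cover, the stick holds the blank pressed home with more than 6 N for 0.4 s (contact force between push_stick and blank above 6 N and x of blank_center in the frame of jig above 0.018 m), for 0.4 s.
At the end, for the whole second after the job is handed in: The blank rests flat in the roofed throat where it met the stop (centre at jig x 16.5 to 55 mm, within 0.2 rad of the channel); the push stick rests on its underside on the bench (grip point 35 to 45 mm up, tilt under 0.15 rad), touching neither jig nor blank; both are still (x of blank_center in the frame of jig between 0.0165 and 0.055 m and angle between the x axis of blank_center and the x axis of jig, either way round below 0.2 rad and angle between each of blank_center, stick_grip's own z axis and vertical below 0.15 rad and linear speed of each of blank, push_stick below 0.01 m/s and height (world z) of stick_grip between 0.035 and 0.045 m and contact force between push_stick and jig below 0.05 N and contact force between push_stick and blank below 0.05 N).
It fails at once if the stick loads the blank with more than 20 N (contact force between push_stick and blank above 20 N).
It fails at once if the stick, the blank or the robot presses on the jig with more than 20 N (contact force between any of push_stick, blank, the fingers, the arm and jig above 20 N).
It fails at once if the fingers touch the blank (contact force between the fingers and blank above 0.5 N).
It fails at once if a bystander is moved by more than 20 mm (distance of any of loupe, pot_a, tweezers, clip_box, dust_blower, screwdriver from where it was at the start of the episode above 0.02 m).
It also fails if it takes over 61 s, if anything falls off the work surface, if the arm or the gripper's body presses on something with over 40 N, if the wrist force passes 120 N, or if a joint passes its speed limit or range.

## Working session

There is one attempt and no reset: what is moved stays moved. The work goes in short steps, Python scripts to look and compute and a shell command to move; the robot and the scene stay as the last step left them, time stands still between calls to the robot, and variables do not carry over. Pictures are saved under pics/ and viewed, and the job is handed in when it is done.

```bash
mkdir -p pics
python3 - <<'E'
from plant import r
import cv2
s=r.get_state()
for k in s: print(k,s[k])
for n in ("scene","side","wrist"):
    c=r.get_calibration(n); print(n,c)
    im=r.snapshot(n); cv2.imwrite(f"pics/{n}0.png",im[:,:,::-1])
print(r.grip_depth)
E
```

```text
clock 0.0
q [-1.11319221  0.69002824 -0.19454609  1.56633332  0.15730526  0.90249366
 -0.21511945]
qd [ 2.16666764e-04 -8.42078628e-04  2.06004890e-03  2.12832785e-04
  6.24947412e-04  3.06790401e-05  9.88286845e-05]
joint_torque [-9.82863821e-05 -5.27557826e+01 -1.26710996e+00 -1.53426147e+01
 -5.27177565e-02  6.64221647e-03  1.74290831e-04]
tool_pos [0.25678928 0.56911723 0.23788608]
eef_rot [ 8.39983984e-01  5.42610389e-01 -7.52274054e-04  5.53628533e-04]
contact_force [-0.31267651 -0.60326011 -0.52259271]
moment [-0.04022117  0.00084398  0.00888949]
opening 0.9963563011816673
scene {'mtx': array([[589.37003311,   0.        , 317.7293178 ],
       [  0.        , 589.37003311, 237.66759206],
       [  0.        ,   0.        ,   1.        ]]), 'R': array([[ 0.88140472, -0.47228767,  0.00837112],
       [-0.22798634, -0.44086586, -0.86813566],
       [ 0.41370031,  0.76327037, -0.49625639]]), 't': array([-0.49678392,  0.15521897,  1.06068985])}
side {'mtx': array([[462.14951618,   0.        , 313.60324349],
       [  0.        , 462.14951618, 242.0207576 ],
       [  0.        ,   0.        ,   1.        ]]), 'R': array([[ 0.86705017, -0.49799788,  0.01490321],
       [-0.22846449, -0.42399967, -0.87637221],
       [ 0.44275046,  0.75645382, -0.48140382]]), 't': array([-0.48408667,  0.13990571,  0.98683197])}
wrist {'mtx': array([[429.79413931,   0.        , 321.17390971],
       [  0.        , 429.79413931, 239.58420295],
       [  0.        ,   0.        ,   1.        ]]), 'R': array([[ 0.41136604,  0.91146911, -0.00142924],
       [ 0.86284433, -0.38891433,  0.32287042],
       [ 0.29373056, -0.13405114, -0.9464421 ]]), 't': array([-0.62334471, -0.04404269,  0.39273132])}
0.0187
```

View pics/scene0.png

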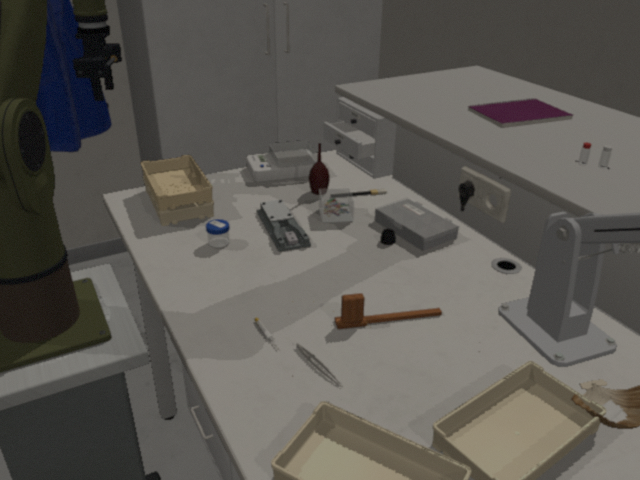

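View pics/wrist0.png

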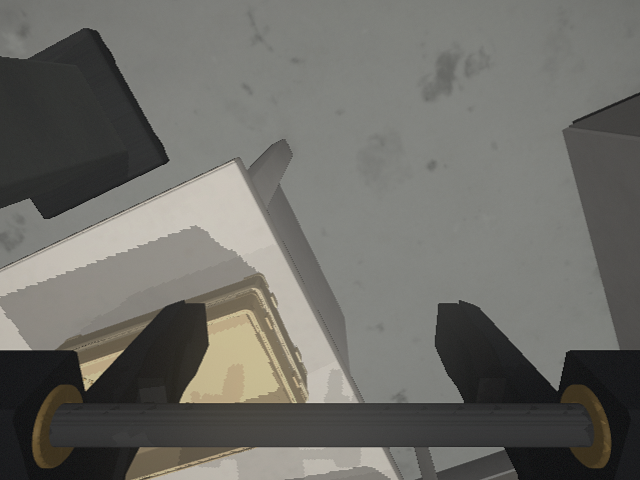

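View pics/side0.png

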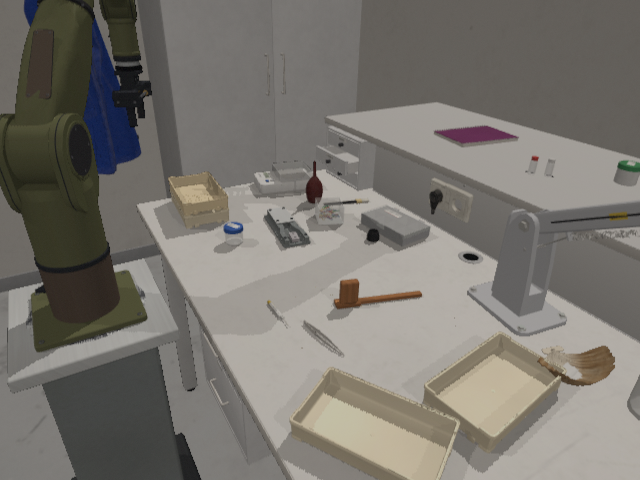

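```bash
cat > h.py <<'E'
from plant import r
import cv2, numpy as np
from scipy.spatial.transform import Rotation as Rot
def ray(n,uv,z,cal=None):
    c=cal or r.get_calibration(n); uv=np.atleast_2d(uv).astype(float)
    d=np.c_[uv,np.ones(len(uv))]@np.linalg.inv(c["mtx"]).T@c["R"]
    o=-c["R"].T@c["t"]
    return o+d*((z-o[2])/d[:,2])[:,None]
def proj(n,X,cal=None):
    c=cal or r.get_calibration(n); p=(np.atleast_2d(X)@c["R"].T+c["t"])@c["mtx"].T
    return p[:,:2]/p[:,2:]
E
python3 - <<'E'
from h import *
im=cv2.imread("pics/scene0.png")
a=cv2.resize(im[185:265,220:340],None,fx=6,fy=6,interpolation=cv2.INTER_CUBIC); cv2.imwrite("pics/z1.png",a)
a=cv2.resize(im[280:340,325:450],None,fx=6,fy=6,interpolation=cv2.INTER_CUBIC); cv2.imwrite("pics/z2.png",a)
print(ray("scene",[[283,224]],0.02), ray("scene",[[352,308]],.05),ray("scene",[[440,311]],.009))
E
```

```text
[[0.53138962 0.10911129 0.02      ]] [[ 0.48381699 -0.27444886  0.05      ]] [[ 0.65331951 -0.31090172  0.009     ]]
```

View pics/z1.png

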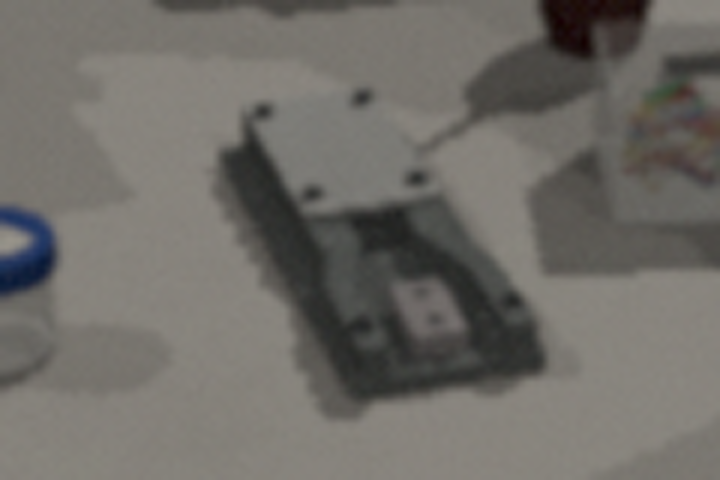

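View pics/z2.png

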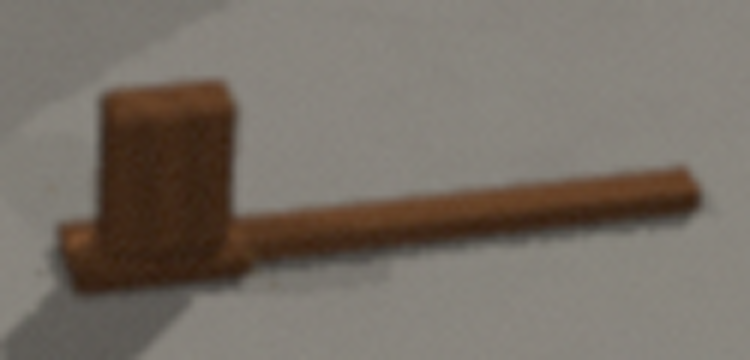

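```bash
python3 -m jog '[[-0.024,0.031,-0.004,0,0],[-0.024,0.031,-0.004,0,0],[-0.024,0.031,-0.004,0,0],[-0.024,0.031,-0.004,0,0],[-0.024,0.031,-0.004,0,0],[-0.024,0.031,-0.004,0,0],[-0.024,0.031,-0.004,0,0],[-0.024,0.031,-0.004,0,0],[-0.024,0.031,-0.004,0,0],[-0.024,0.031,-0.004,0,0],[-0.024,0.031,-0.004,0,0],[-0.024,0.031,-0.004,0,0],[-0.024,0.031,-0.004,0,0],[-0.024,0.031,-0.004,0,0],[-0.024,0.031,-0.004,0,0],[0,0,0,0,0],[0,0,0,0,0]]'
python3 - <<'E'
from h import *
s=r.get_state(); print(s["tool_pos"],s["q"],s["clock"])
c=r.get_calibration("wrist"); im=r.snapshot("wrist")
np.savez("w1.npz",**c); cv2.imwrite("pics/w1.png",im[:,:,::-1])
E
```

```text
clock: 1.85
tool_pos: [0.5328, 0.0496, 0.2984]
eef_rot: [0.841, 0.542, -0.0, -0.0]
contact_force: [-0.3, 0.4, -0.3]
opening: 0.997
[0.53279686 0.04957032 0.29839867] [-0.02492465  0.50026258 -0.24272709  1.75673656  0.14691954  0.9028229
  0.81432938] 1.85
```

View pics/w1.png

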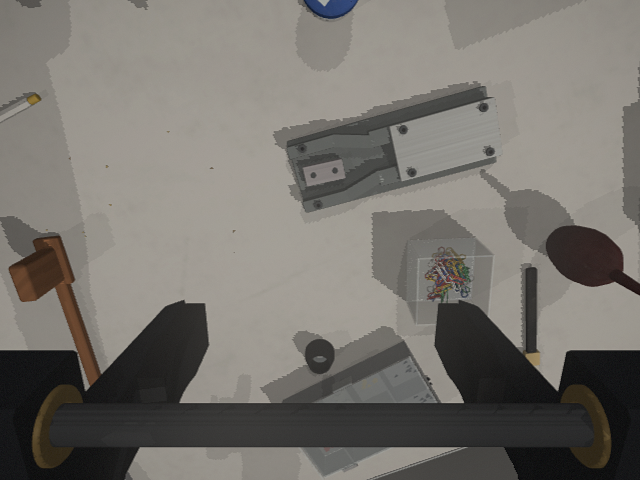

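Run:
```python
import cv2
im=cv2.imread("pics/w1.png")
cv2.imwrite("pics/w1z.png",cv2.resize(im[75:225,270:510],None,fx=3.33,fy=3.33,interpolation=cv2.INTER_CUBIC))
cv2.imwrite("pics/w1y.png",cv2.resize(im[130:220,280:400],None,fx=6,fy=6,interpolation=cv2.INTER_CUBIC))
```

```text
(no output)
```

View pics/w1z.png

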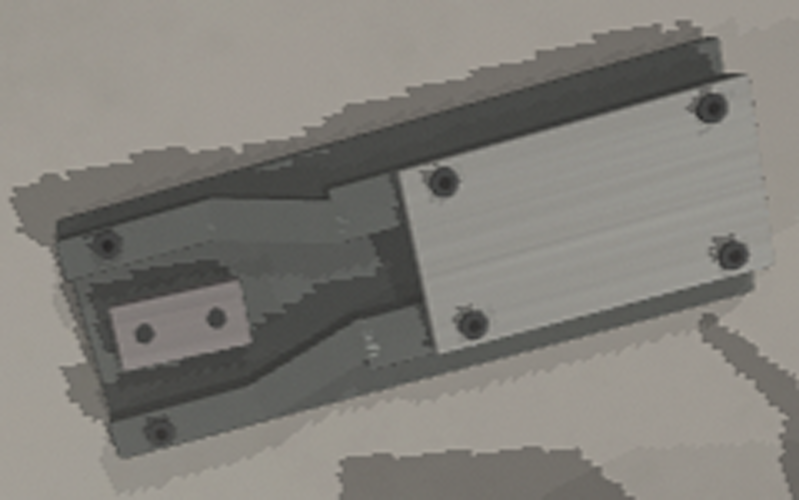

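View pics/w1y.png

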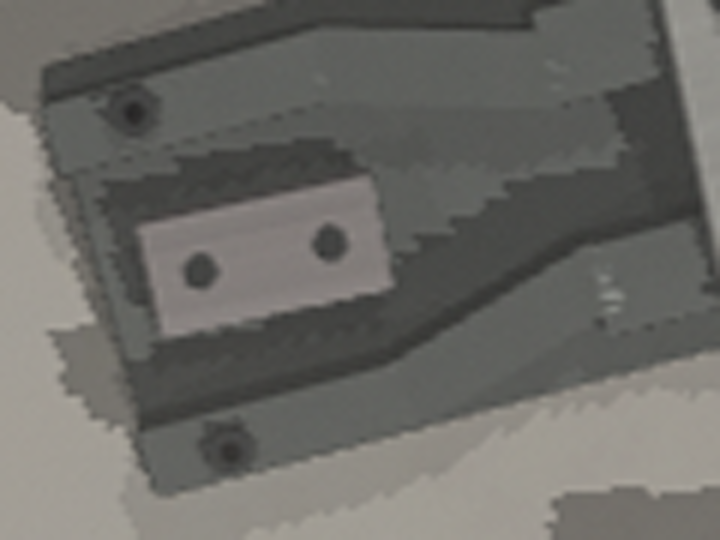

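```bash
cat > fitjig.py <<'E'
from h import *
from scipy.optimize import least_squares
cal=dict(np.load("w1.npz"))
pz=lambda p,f,o:np.array(p)/f+np.array(o)
px=pz([[75,170],[320,100],[565,105],[148,430],[395,360],[590,245]],6,(280,130))
pc=pz([[402,172],[438,352],[748,75],[773,262]],3.333,(270,75))
M=np.array([[-100,22,22],[-55,22,22],[-20,11.5,22],[-100,-22,22],[-55,-22,22],[-20,-11.5,22]])/1e3
def W(p,M):
    c,s=np.cos(p[2]),np.sin(p[2]); return M@np.array([[c,s,0],[-s,c,0],[0,0,1]])+[p[0],p[1],0]
def f(p):
    w=p[3]; C=np.array([[0,w,.026],[0,-w,.026],[.1,w,.026],[.1,-w,.026]])
    return np.r_[proj(0,W(p,M),cal)-px, proj(0,W(p,C),cal)-pc].ravel()
s=least_squares(f,[.53,.1,1.7,.027]); print(s.x,np.degrees(s.x[2])); print(s.fun.reshape(-1,2).round(1))
print("base corners",(proj(0,W(s.x,np.array([[-.1,.038,0],[-.1,-.038,0],[.1,.038,0]])),cal)))
np.save("jig.npy",s.x[:3])
b=pz([[138,228],[375,178],[393,287],[162,335]],6,(280,130)); B=ray(0,b,.018,cal)
print(B, np.linalg.norm(B-np.roll(B,1,0),axis=1))
d=B[1]-B[0]; print("blank yaw",np.degrees(np.arctan2(d[1],d[0])))
J=s.x; Ri=np.array([[np.cos(J[2]),np.sin(J[2])],[-np.sin(J[2]),np.cos(J[2])]])
print("blank in jig",Ri@(B.mean(0)[:2]-J[:2]))
E
python3 fitjig.py
```

```text
[0.53583006 0.12689062 1.41231731 0.02665779] 80.91982114743223
[[-1.9  0.8]
 [ 1.8  0.1]
 [-1.4  0.2]
 [-1.5 -0.2]
 [ 0.5 -0.2]
 [-0.3 -0.3]
 [-0.4  0.2]
 [ 0.4  0. ]
 [ 1.3 -0.1]
 [ 1.4 -0.1]]
base corners [[287.57407627 140.70887649]
 [308.09433922 210.60505846]
 [483.86397084  85.32199353]]
[[0.51168761 0.03851607 0.018     ]
 [0.52038253 0.07755939 0.018     ]
 [0.53820482 0.07308173 0.018     ]
 [0.52961097 0.03453312 0.018     ]] [0.01836058 0.03999978 0.01837617 0.03949493]
blank yaw 77.44514843103164
blank in jig [-0.07179237 -0.00047742]
```

```bash
python3 -m jog '[[-0.037,0.012,0.003,0,0],[-0.037,0.012,0.003,0,0],[-0.037,0.012,0.003,0,0],[-0.037,0.012,0.003,0,0],[-0.037,0.012,0.003,0,0],[-0.037,0.012,0.003,0,0],[-0.037,0.012,0.003,0,0],[-0.037,0.012,0.003,0,0],[0,0,0,0,0]]'
python3 -m jog '[[0,0,0,0.0233,0],[0,0,0,0.0233,0],[0,0,0,0.0233,0],[0,0,0,0.0233,0],[0,0,0,0.0233,0],[0,0,0,0.0233,0],[0,0,0,0.0233,0],[0,0,0,0.0233,0],[0,0,0,0.0233,0],[0,0,0,0.0233,0],[0,0,0,0.0233,0],[0,0,0,0.0233,0],[0,0,0,0.0233,0],[0,0,0,0.0233,0],[0,0,0,0.0233,0],[0,0,0,0.0233,0],[0,0,0,0.0233,0],[0,0,0,0.0233,0],[0,0,0,0.0233,0],[0,0,0,0.0233,0]]'
python3 - <<'E'
from h import *
s=r.get_state(); print(s["tool_pos"],s["q"],s["clock"])
c=r.get_calibration("wrist"); im=r.snapshot("wrist")
np.savez("w2.npz",**c); cv2.imwrite("pics/w2.png",im[:,:,::-1])
E
```

```text
clock: 2.8
tool_pos: [0.4967, -0.2639, 0.2739]
eef_rot: [0.842, 0.54, -0.002, 0.001]
contact_force: [0.5, 0.7, -1.3]
opening: 0.999
clock: 4.8
tool_pos: [0.4994, -0.2559, 0.2743]
eef_rot: [-0.628, 0.778, 0.001, 0.001]
contact_force: [0.3, -0.3, -0.2]
opening: 1.004
[ 0.49938733 -0.25587581  0.27428695] [ 0.02794692  0.63556172  0.63643195  1.7418329  -0.46211497  0.91986045
 -0.92520835] 4.8
```

View pics/w2.png

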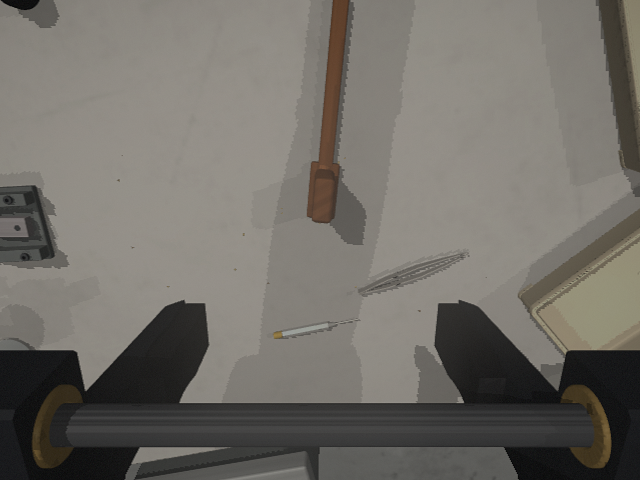

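Run:
```python
import cv2
im=cv2.imread("pics/w2.png")
cv2.imwrite("pics/w2z.png",cv2.resize(im[145:235,275:385],None,fx=6,fy=6,interpolation=cv2.INTER_CUBIC))
cv2.imwrite("pics/w2y.png",cv2.resize(im[0:150,300:370],None,fx=4,fy=4,interpolation=cv2.INTER_CUBIC))
```

```text
(no output)
```

View pics/w2z.png

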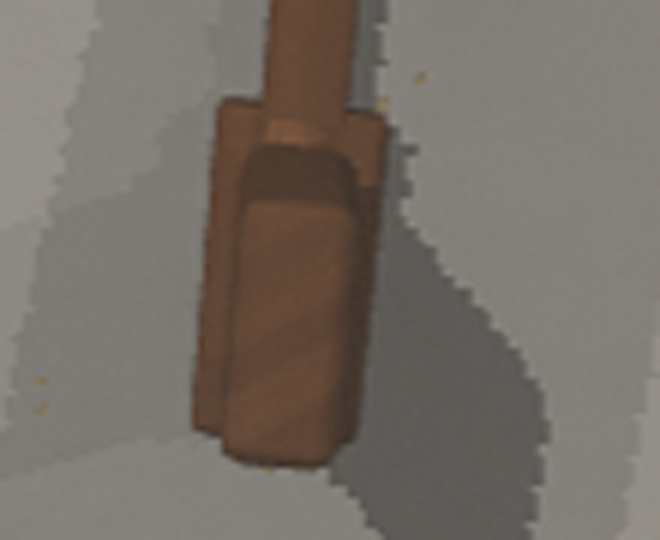

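View pics/w2y.png

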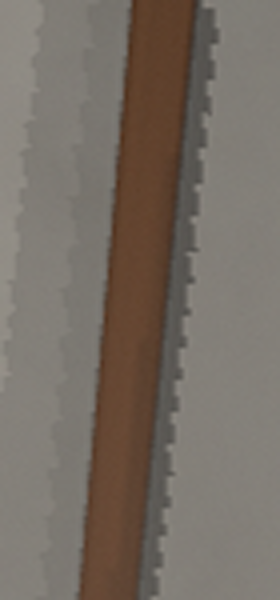

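```bash
cat > fitst.py <<'E'
from h import *
cal=dict(np.load("w2.npz"))
z=lambda p,f,o:np.array(p)/f+np.array(o)
T=ray(0,z([[240,202],[357,205],[335,465],[225,455]],6,(275,145)),.061,cal)
print(T, np.linalg.norm(T-np.roll(T,1,0),axis=1), "c",T.mean(0))
P=ray(0,z([[220,98],[385,118],[193,430]],6,(275,145)),.009,cal); print("plate",P, "w",np.linalg.norm(P[0]-P[1]),"l",np.linalg.norm(P[0]-P[2]), "c",(P[1]+P[2])/2)
L=ray(0,z([[132,0],[80,600],[195,0],[140,600]],4,(300,0)),.009,cal)
for a,b in((0,1),(2,3)):
    d=L[a]-L[b]; print("yaw",np.degrees(np.arctan2(d[1],d[0])))
m=(L[0]+L[2])/2; m2=(L[1]+L[3])/2; d=m-m2;print("mid",m,m2,np.degrees(np.arctan2(d[1],d[0])), "w",np.linalg.norm(L[0]-L[2]))
s=r.get_state(); R=Rot.from_quat(s["eef_rot"]).as_matrix(); print(R.round(4)); print(np.degrees(np.arctan2(R[1,0],R[0,0])))
E
python3 fitst.py
python3 - <<'E'
from h import *
print(ray("scene",[[326+690/6-0.5,280+178/6]],.009))
E
```

```text
[[ 0.5151655  -0.25395534  0.061     ]
 [ 0.51127841 -0.26997036  0.061     ]
 [ 0.47457762 -0.25915622  0.061     ]
 [ 0.47942692 -0.24382924  0.061     ]] [0.03714545 0.01648    0.03826087 0.01607582] c [ 0.49511211 -0.25672779  0.061     ]
plate [[ 0.52268609 -0.25150867  0.009     ]
 [ 0.51404755 -0.27652829  0.009     ]
 [ 0.47017553 -0.23518607  0.009     ]] w 0.026468958459733953 l 0.05498896496175504 c [ 0.49211154 -0.25585718  0.009     ]
yaw -17.259762888891487
yaw -16.908978893496535
mid [ 0.65082513 -0.30563227  0.009     ] [ 0.52993691 -0.26847817  0.009     ] -17.084423789740836 w 0.013412901500756339
[[-2.159e-01 -9.764e-01 -4.000e-04]
 [-9.764e-01  2.159e-01  2.200e-03]
 [-2.100e-03  9.000e-04 -1.000e+00]]
-102.4661630279131
[[ 0.65673143 -0.30806748  0.009     ]]
```

```bash
python3 -m jog '[[0,0,0,0.0129,0],[0.0027,0.0043,0.03,0,0],[0,0,0.04,0,0],[0,0,0.04,0,0],[0,0,0.04,0,0],[0,0,0.03,0,0],[0,0,0.025,0,0],[0,0,0.02,0,0],[0,0,0,0,0],[0,0,0,0,0]]' 30
python3 - <<'E'
from h import *
s=r.get_state(); print(s["tool_pos"],s["clock"])
R=Rot.from_quat(s["eef_rot"]).as_matrix(); print(np.degrees(np.arctan2(R[1,0],R[0,0])))
for n in("wrist","scene"):
    im=r.snapshot(n);cv2.imwrite(f"pics/{n}3.png",im[:,:,::-1])
E
```

```text
clock: 5.85
tool_pos: [0.4942, -0.259, 0.0499]
eef_rot: [-0.598, 0.801, 0.0, 0.0]
contact_force: [-0.4, -0.6, 0.3]
opening: 1.002
[ 0.49420432 -0.25898277  0.04990251] 5.85
-106.53120106280144
```

View pics/wrist3.png

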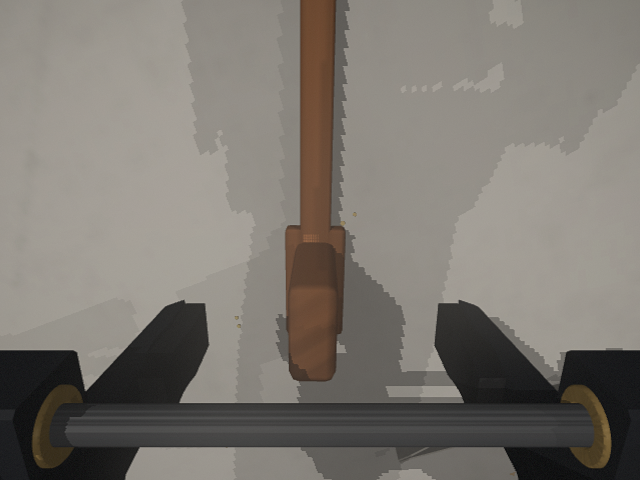

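Run:
```python
from h import *
s=r.get_state(); R=Rot.from_quat(s["eef_rot"]).as_matrix()
P=ray("wrist",[[290,372],[336,372],[293,285],[333,285],[301,60],[334.5,60]],.061); P[4:]=ray("wrist",[[301,60],[334.5,60]],.009)
print(((P-s["tool_pos"])@R).round(4))
```

```text
[[-0.0111  0.0158 -0.0102]
 [ 0.0062  0.0158 -0.0102]
 [-0.0092 -0.0199 -0.0101]
 [ 0.0048 -0.0199 -0.0101]
 [-0.0076 -0.0961  0.042 ]
 [ 0.0061 -0.0961  0.042 ]]
```

```bash
python3 -m jog '[[-0.0018,-0.001,0.015,0,0],[0,0,0.013,0,0],[0,0,0,0,0],[0,0,0,0,0],[0,0,0,0,0.5],[0,0,0,0,0.8],[0,0,0,0,1],[0,0,0,0,1],[0,0,0,0,1],[0,0,0,0,1],[0,0,0,0,1],[0,0,0,0,1],[0,0,0,0,1]]' 40
python3 - <<'E'
from h import *
s=r.get_state(); print(s["tool_pos"],s["clock"],s["opening"],s["contact_force"])
R=Rot.from_quat(s["eef_rot"]).as_matrix(); print(np.degrees(np.arctan2(R[1,0],R[0,0])))
c=r.get_calibration("wrist"); im=r.snapshot("wrist");cv2.imwrite("pics/w4.png",im[:,:,::-1])
P=ray("wrist",[[1,1]],.061)
np.savez("w4.npz",tp=s["tool_pos"],Rt=R,**c)
E
```

```text
clock: 7.25
tool_pos: [0.4952, -0.2586, 0.0217]
eef_rot: [-0.597, 0.802, 0.0, 0.0]
contact_force: [-0.8, -0.2, 0.3]
opening: 0.208
[ 0.49521919 -0.25864582  0.02167122] 7.25 0.20809658702598938 [-0.83299895 -0.24095135  0.30307143]
-106.68072516832477
```

View pics/w4.png

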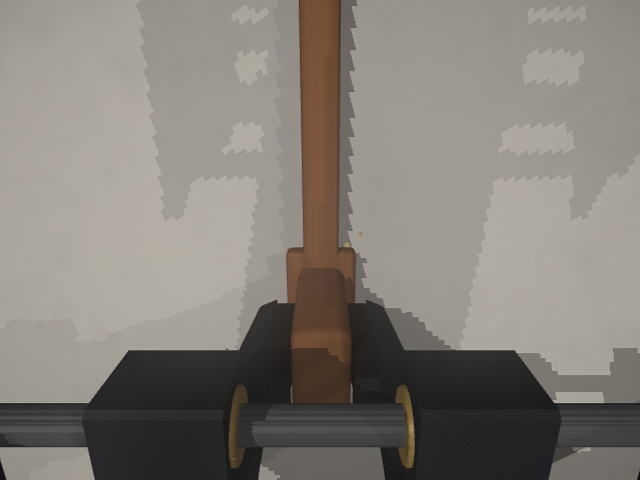

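```bash
python3 -m jog '[[0,0,-0.01,0,1],[0,0,-0.02,0,1],[0,0,-0.02,0,1],[0,0,0,-0.0226,1],[0,0,0,-0.0226,1],[0,0,0,-0.0226,1],[0,0,0,-0.0226,1],[0,0,0,-0.0226,1],[0,0,0,-0.0226,1],[0,0,0,-0.0226,1],[0,0,0,-0.0226,1],[0,0,0,-0.0226,1],[0,0,0,-0.0226,1],[0,0,0,-0.0226,1],[0,0,0,-0.0226,1],[0,0,0,0,1],[0,0,0,0,1]]'
cat > st.py <<'E'
from h import *
J=np.load("jig.npy")
def st():
    s=r.get_state(); R=Rot.from_quat(s["eef_rot"]).as_matrix()
    g=s["tool_pos"]-R[:,2]*.0187; x=-R[:,1]
    c,sn=np.cos(J[2]),np.sin(J[2]); A=np.array([[c,sn,0],[-sn,c,0],[0,0,1]])
    j=A@(g-[J[0],J[1],0]); t=A@(g+.17*x-.04*(-R[:,2])-[J[0],J[1],0])
    f=A@s["contact_force"]
    print("t",round(s["clock"],2),"grip jig mm",(j*1e3).round(1),"tip",(t*1e3).round(1),"yaw rel",np.degrees(np.arctan2((A@x)[1],(A@x)[0])).round(2),"pitch",np.degrees(np.arcsin(x[2])).round(2),"Fjig",f.round(2),"open",round(s["opening"],3))
    return s,R,A,t
if __name__=="__main__": st()
E
python3 st.py
```

```text
clock: 9.0
tool_pos: [0.4951, -0.2592, 0.072]
eef_rot: [0.997, -0.081, 0.0, 0.0]
contact_force: [-0.4, 0.0, 0.0]
opening: 0.201
t 9.0 grip jig mm [-387.6  -20.7   90.7] tip [-217.6  -21.2   50.7] yaw rel -0.19 pitch -0.02 Fjig [-0.01  0.36  0.  ] open 0.201
```

```bash
python3 -m jog '[[-0.0107,-0.02,0,0,1],[-0.01,-0.03,0,0,1],[0,-0.03,0,-0.0005,1],[0,0,0,0,1],[0,0,0,0,1]]'
python3 - <<'E'
from st import *
st()
c=r.get_calibration("wrist")
for n in("wrist","scene","side"):
    im=r.snapshot(n);cv2.imwrite(f"pics/{n}5.png",im[:,:,::-1])
np.savez("w5.npz",**c)
a=cv2.imread("pics/scene5.png")[190:330,220:400]; b=cv2.imread("pics/side5.png")[195:315,230:370]
cv2.imwrite("pics/s5z.png",cv2.resize(a,None,fx=4.4,fy=4.2,interpolation=cv2.INTER_CUBIC));cv2.imwrite("pics/d5z.png",cv2.resize(b,None,fx=5,fy=5,interpolation=cv2.INTER_CUBIC))
E
```

```text
clock: 9.5
tool_pos: [0.4877, -0.1761, 0.0719]
eef_rot: [0.997, -0.077, 0.0, 0.0]
contact_force: [-0.2, 0.8, -2.2]
opening: 0.199
t 9.5 grip jig mm [-3.068e+02 -3.000e-01  9.060e+01] tip [-136.8    0.2   50.5] yaw rel 0.19 pitch -0.02 Fjig [ 0.72  0.32 -2.18] open 0.199
```

View pics/wrist5.png

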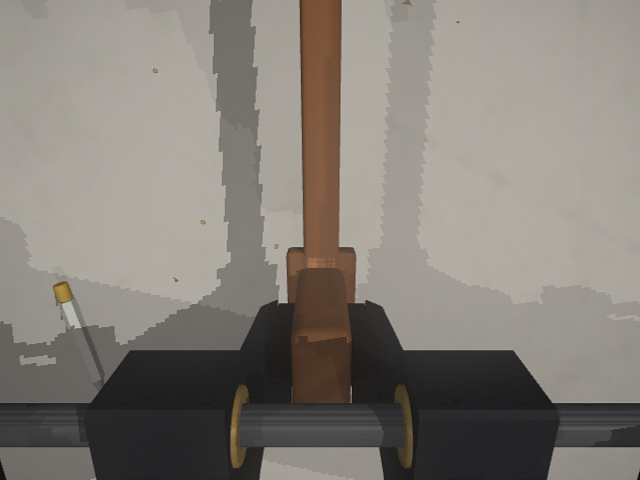

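View pics/s5z.png

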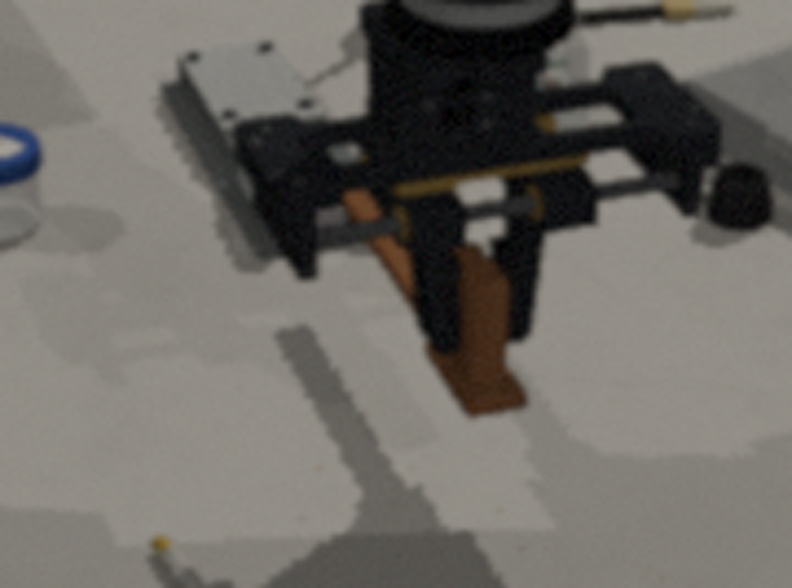

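```bash
python3 -m jog '[[0,0,0.02,-0.0005,1],[0,0,0.02,0,1],[0,0,0,0,1],[0,0,0,0,1],[0,0,0,0,1]]'; python3 st.py
python3 -m jog '[[0,-0.01,0,0,1],[0,-0.01,0,0,1],[0,-0.01,0,0,1],[0,0,0,0,1],[0,0,0,0,1]]'; python3 st.py
```

```text
clock: 10.15
tool_pos: [0.4877, -0.1773, 0.0325]
eef_rot: [0.997, -0.076, 0.001, 0.0]
contact_force: [0.0, -0.0, -0.9]
opening: 0.196
t 10.15 grip jig mm [-308.    -0.5   51.2] tip [-138.     0.4   11.1] yaw rel 0.32 pitch -0.03 Fjig [-0.01 -0.01 -0.86] open 0.196
clock: 10.65
tool_pos: [0.492, -0.1463, 0.0318]
eef_rot: [0.997, -0.075, 0.0, -0.0]
contact_force: [-0.1, 0.2, -1.0]
opening: 0.201
t 10.65 grip jig mm [-2.767e+02  1.000e-01  5.050e+01] tip [-106.7    1.5   10.5] yaw rel 0.46 pitch 0.0 Fjig [ 0.17  0.17 -1.  ] open 0.201
```

```bash
python3 -m jog '[[0,-0.004,0,0.0012,1],[0,-0.004,0,0,1],[0,-0.002,0,0,1],[0,0,0,0,1],[0,0,0,0,1]]'; python3 st.py
python3 -m jog '[[0,-0.002,0,0,1],[0,-0.002,0,0,1],[0,-0.002,0,0,1],[0,-0.002,0,0,1],[0,0,0,0,1]]'; python3 st.py
python3 -c "
from st import *
im=r.snapshot('scene')[190:330,220:400,::-1];cv2.imwrite('pics/s6.png',cv2.resize(im,None,fx=4.2,fy=4.2,interpolation=cv2.INTER_CUBIC))"
```

```text
clock: 11.15
tool_pos: [0.4934, -0.1372, 0.0317]
eef_rot: [0.997, -0.08, 0.0, 0.0]
contact_force: [0.2, 0.1, -2.4]
opening: 0.2
t 11.15 grip jig mm [-2.674e+02  2.000e-01  5.040e+01] tip [-97.4   0.   10.4] yaw rel -0.05 pitch -0.0 Fjig [ 0.17 -0.2  -2.41] open 0.2
clock: 11.65
tool_pos: [0.4948, -0.1287, 0.0317]
eef_rot: [0.997, -0.079, 0.0, -0.0]
contact_force: [-0.4, -0.9, -0.2]
opening: 0.196
t 11.65 grip jig mm [-2.588e+02  2.000e-01  5.040e+01] tip [-88.8   0.1  10.5] yaw rel -0.01 pitch 0.02 Fjig [-0.93  0.27 -0.18] open 0.196
```

View pics/s6.png

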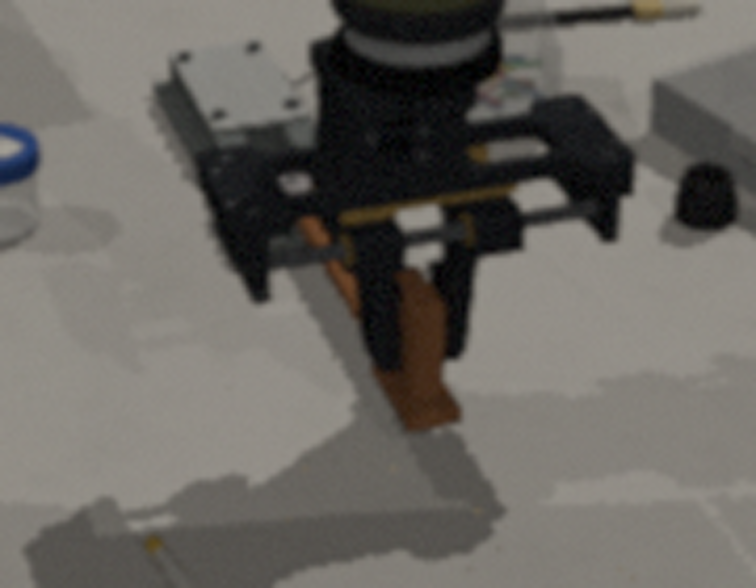

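```bash
python3 -m jog '[[0,-0.0015,0,0,1],[0,-0.0015,0,0,1],[0,-0.0015,0,0,1],[0,-0.0015,0,0,1]]'>/dev/null; python3 st.py
python3 -m jog '[[0,-0.0015,0,0,1],[0,-0.0015,0,0,1],[0,-0.0015,0,0,1],[0,-0.0015,0,0,1]]'>/dev/null; python3 st.py
```

```text
t 12.1 grip jig mm [-2.532e+02  2.000e-01  5.040e+01] tip [-83.2   0.1  10.4] yaw rel -0.05 pitch 0.0 Fjig [-0.38 -0.44 -1.7 ] open 0.2
t 12.5 grip jig mm [-2.472e+02  2.000e-01  5.040e+01] tip [-77.2   0.1  10.4] yaw rel -0.04 pitch 0.0 Fjig [ 0.61  0.45 -0.66] open 0.198
```

```bash
python3 -m jog '[[0,-0.0015,0,0,1],[0,-0.0015,0,0,1],[0,-0.0015,0,0,1],[0,-0.0015,0,0,1]]'>/dev/null; python3 st.py
python3 -c "
from st import *
im=r.snapshot('wrist')[:,:,::-1];cv2.imwrite('pics/w6.png',im)"
```

```text
t 12.9 grip jig mm [-2.412e+02  2.000e-01  5.040e+01] tip [-71.2   0.   10.4] yaw rel -0.04 pitch 0.0 Fjig [-0.78 -0.28 -0.62] open 0.199
```

View pics/w6.png

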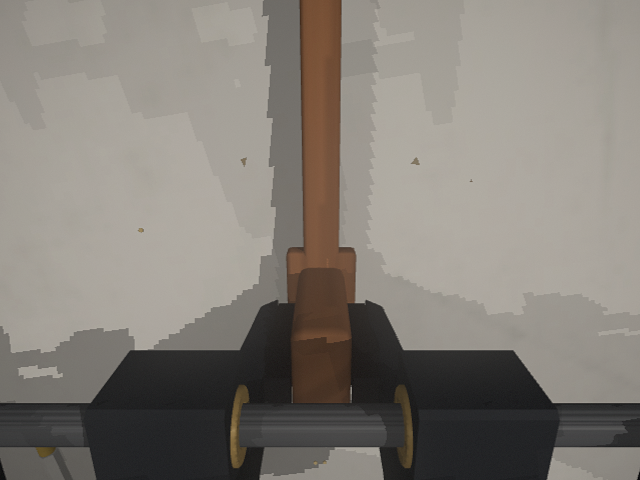

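```bash
python3 -m jog '[[0,-0.0015,0,0,1],[0,-0.0015,0,0,1],[0,-0.0015,0,0,1],[0,-0.0015,0,0,1]]'>/dev/null; python3 st.py
python3 -m jog '[[0,-0.001,0,0,1],[0,-0.0015,0,0,1],[0,-0.0015,0,0,1]]'>/dev/null; python3 st.py
```

```text
t 13.35 grip jig mm [-2.351e+02  2.000e-01  5.040e+01] tip [-65.1   0.   10.4] yaw rel -0.04 pitch 0.01 Fjig [-0.51 -1.11 -0.69] open 0.204
t 13.65 grip jig mm [-2.312e+02  2.000e-01  5.040e+01] tip [-61.2   0.   10.4] yaw rel -0.05 pitch 0.0 Fjig [-0.18 -0.39 -0.18] open 0.201
```

```bash
python3 -m jog '[[0,-0.0015,0,0,1],[0,-0.0015,0,0,1],[0,-0.0015,0,0,1]]'>/dev/null; python3 st.py
python3 -m jog '[[0,-0.0015,0,0,1],[0,-0.0015,0,0,1]]'>/dev/null; python3 st.py
```

```text
t 13.95 grip jig mm [-2.267e+02  2.000e-01  5.040e+01] tip [-56.7   0.   10.4] yaw rel -0.04 pitch 0.0 Fjig [-0.12 -0.33 -0.61] open 0.196
t 14.15 grip jig mm [-2.237e+02  2.000e-01  5.040e+01] tip [-53.7   0.   10.4] yaw rel -0.04 pitch 0.01 Fjig [-0.58  0.69 -0.31] open 0.198
```

```bash
python3 -m jog '[[0,-0.0015,0,0,1],[0,-0.0015,0,0,1],[0,-0.0015,0,0,1]]'>/dev/null; python3 st.py
python3 -m jog '[[0,-0.0015,0,0,1],[0,-0.0015,0,0,1]]'>/dev/null; python3 st.py
```

```text
t 14.45 grip jig mm [-2.192e+02  2.000e-01  5.040e+01] tip [-49.2   0.1  10.4] yaw rel -0.04 pitch 0.0 Fjig [-0.85  0.19 -1.02] open 0.2
t 14.65 grip jig mm [-2.162e+02  2.000e-01  5.040e+01] tip [-46.2   0.   10.4] yaw rel -0.05 pitch 0.0 Fjig [ 0.39 -0.5  -1.33] open 0.201
```

```bash
python3 -m jog '[[0,-0.0015,0,0,1],[0,-0.0015,0,0,1],[0,-0.0015,0,0,1]]'>/dev/null; python3 st.py
python3 -m jog '[[0,-0.0015,0,0,1],[0,-0.0015,0,0,1]]'>/dev/null; python3 st.py
```

```text
t 14.95 grip jig mm [-2.117e+02  2.000e-01  5.040e+01] tip [-41.7   0.   10.4] yaw rel -0.04 pitch 0.01 Fjig [ 0.45 -0.09  0.17] open 0.198
t 15.15 grip jig mm [-2.087e+02  2.000e-01  5.040e+01] tip [-38.7   0.   10.4] yaw rel -0.04 pitch 0.0 Fjig [-0.73 -0.53 -0.75] open 0.201
```

```bash
python3 -m jog '[[0,-0.0015,0,0,1],[0,-0.0015,0,0,1],[0,-0.0015,0,0,1]]'>/dev/null; python3 st.py
python3 -m jog '[[0,-0.0015,0,0,1],[0,-0.0015,0,0,1],[0,-0.0015,0,0,1]]'>/dev/null; python3 st.py
```

```text
t 15.45 grip jig mm [-2.042e+02  1.000e-01  5.040e+01] tip [-34.2  -0.   10.4] yaw rel -0.04 pitch 0.01 Fjig [ 0.36  0.34 -0.83] open 0.204
t 15.75 grip jig mm [-1.997e+02  1.000e-01  5.040e+01] tip [-29.7   0.   10.4] yaw rel -0.04 pitch 0.0 Fjig [-0.04  0.36 -0.11] open 0.196
```

```bash
python3 -m jog '[[0,-0.0015,0,0,1],[0,-0.0015,0,0,1],[0,-0.0015,0,0,1]]'>/dev/null; python3 st.py
python3 -m jog '[[0,-0.0015,0,0,1],[0,-0.0015,0,0,1],[0,-0.0015,0,0,1]]'>/dev/null; python3 st.py
```

```text
t 16.05 grip jig mm [-1.952e+02  1.000e-01  5.040e+01] tip [-25.2   0.   10.4] yaw rel -0.05 pitch 0.01 Fjig [ 0.47  0.22 -0.87] open 0.201
t 16.35 grip jig mm [-1.907e+02  1.000e-01  5.040e+01] tip [-20.7  -0.   10.4] yaw rel -0.05 pitch 0.0 Fjig [-0.78 -1.09 -0.98] open 0.198
```

```bash
python3 -m jog '[[0,-0.0015,0,0,1],[0,-0.0015,0,0,1],[0,-0.0015,0,0,1]]'>/dev/null; python3 st.py
python3 -m jog '[[0,-0.0015,0,0,1],[0,-0.0015,0,0,1],[0,-0.0015,0,0,1]]'>/dev/null; python3 st.py
```

```text
t 16.65 grip jig mm [-1.861e+02  1.000e-01  5.040e+01] tip [-16.1   0.   10.4] yaw rel -0.04 pitch 0.01 Fjig [-0.8   0.56 -1.52] open 0.198
t 16.95 grip jig mm [-1.817e+02  1.000e-01  5.040e+01] tip [-11.7  -0.   10.4] yaw rel -0.04 pitch 0.0 Fjig [-0.33 -0.36 -1.05] open 0.203
```

```bash
python3 -m jog '[[0,-0.0015,0,0,1],[0,-0.0015,0,0,1],[0,-0.0015,0,0,1]]'>/dev/null; python3 st.py
python3 -m jog '[[0,-0.001,0,0,1],[0,-0.001,0,0,1]]'>/dev/null; python3 st.py
python3 -m jog '[[0,-0.001,0,0,1]]'>/dev/null; python3 st.py
python3 -m jog '[[0,-0.001,0,0,1]]'>/dev/null; python3 st.py
```

```text
t 17.25 grip jig mm [-1.772e+02  1.000e-01  5.040e+01] tip [-7.2  0.  10.4] yaw rel -0.05 pitch 0.01 Fjig [-0.76 -0.08 -0.06] open 0.202
t 17.45 grip jig mm [-175.2    0.2   50.4] tip [-5.2  0.  10.4] yaw rel -0.04 pitch 0.0 Fjig [ 0.32  0.38 -0.78] open 0.202
t 17.55 grip jig mm [-1.743e+02  1.000e-01  5.040e+01] tip [-4.3 -0.  10.4] yaw rel -0.05 pitch 0.0 Fjig [0.37 0.09 0.12] open 0.2
t 17.65 grip jig mm [-1.732e+02  1.000e-01  5.040e+01] tip [-3.2 -0.  10.4] yaw rel -0.05 pitch 0.0 Fjig [-0.45 -0.54 -0.7 ] open 0.203
```

```bash
python3 -m jog '[[0,-0.001,0,0,1]]'>/dev/null; python3 st.py
python3 -m jog '[[0,-0.001,0,0,1]]'>/dev/null; python3 st.py
```

```text
t 17.75 grip jig mm [-1.722e+02  1.000e-01  5.040e+01] tip [-2.2  0.  10.4] yaw rel -0.04 pitch 0.0 Fjig [-0.02  0.24 -0.17] open 0.203
t 17.85 grip jig mm [-1.712e+02  1.000e-01  5.040e+01] tip [-1.2 -0.  10.4] yaw rel -0.05 pitch 0.0 Fjig [ 0.02  0.12 -1.05] open 0.199
```

```bash
python3 -m jog '[[0,-0.001,0,0,1]]'>/dev/null; python3 st.py
python3 -m jog '[[0,-0.001,0,0,1]]'>/dev/null; python3 st.py
```

```text
t 17.95 grip jig mm [-1.702e+02  1.000e-01  5.040e+01] tip [-0.2  0.  10.4] yaw rel -0.05 pitch 0.01 Fjig [-1.05 -0.09 -0.26] open 0.199
t 18.05 grip jig mm [-1.692e+02  1.000e-01  5.040e+01] tip [ 0.8  0.  10.4] yaw rel -0.04 pitch 0.0 Fjig [-0.76 -0.56 -1.  ] open 0.202
```

```bash
python3 -m jog '[[0,-0.001,0,0,1]]'>/dev/null; python3 st.py
python3 -m jog '[[0,-0.001,0,0,1]]'>/dev/null; python3 st.py
```

```text
t 18.15 grip jig mm [-1.682e+02  1.000e-01  5.040e+01] tip [ 1.8  0.  10.4] yaw rel -0.04 pitch 0.0 Fjig [-0.02  0.16 -0.86] open 0.203
t 18.25 grip jig mm [-1.672e+02  1.000e-01  5.040e+01] tip [ 2.8 -0.  10.4] yaw rel -0.04 pitch 0.01 Fjig [-0.09 -0.54 -1.11] open 0.199
```

```bash
python3 -m jog '[[0,-0.001,0,0,1]]'>/dev/null; python3 st.py
python3 -m jog '[[0,-0.001,0,0,1]]'>/dev/null; python3 st.py
```

```text
t 18.35 grip jig mm [-1.662e+02  1.000e-01  5.040e+01] tip [ 3.8  0.  10.4] yaw rel -0.04 pitch 0.0 Fjig [ 0.12  0.36 -0.87] open 0.2
t 18.45 grip jig mm [-165.2    0.2   50.4] tip [ 4.8  0.  10.4] yaw rel -0.04 pitch 0.0 Fjig [-0.15  0.06 -0.33] open 0.198
```

```bash
python3 -m jog '[[0,-0.001,0,0,1]]'>/dev/null; python3 st.py
python3 -m jog '[[0,-0.001,0,0,1]]'>/dev/null; python3 st.py;python3 -m jog '[[0,-0.0005,0,0,1]]'>/dev/null; python3 st.py
```

```text
t 18.55 grip jig mm [-1.642e+02  1.000e-01  5.040e+01] tip [ 5.8 -0.  10.4] yaw rel -0.05 pitch 0.0 Fjig [-0.12 -0.35 -0.95] open 0.202
t 18.65 grip jig mm [-1.632e+02  1.000e-01  5.040e+01] tip [ 6.8  0.  10.4] yaw rel -0.05 pitch 0.0 Fjig [-0.12 -1.36 -0.23] open 0.199
t 18.75 grip jig mm [-1.626e+02  1.000e-01  5.040e+01] tip [ 7.4 -0.  10.4] yaw rel -0.04 pitch 0.01 Fjig [-0.53  0.68 -1.33] open 0.202
```

```bash
python3 -m jog '[[0,-0.001,0,0,1]]'>/dev/null; python3 st.py
python3 -m jog '[[0,-0.001,0,0,1]]'>/dev/null; python3 st.py;python3 -m jog '[[0,-0.001,0,0,1]]'>/dev/null; python3 st.py
```

```text
t 18.85 grip jig mm [-1.618e+02  1.000e-01  5.040e+01] tip [ 8.2 -0.  10.4] yaw rel -0.05 pitch -0.0 Fjig [-0.31 -0.75 -1.04] open 0.199
t 18.95 grip jig mm [-1.608e+02  1.000e-01  5.040e+01] tip [ 9.2 -0.  10.4] yaw rel -0.05 pitch 0.0 Fjig [-0.35  0.42 -0.73] open 0.201
t 19.05 grip jig mm [-1.597e+02  1.000e-01  5.040e+01] tip [10.3  0.  10.4] yaw rel -0.05 pitch 0.01 Fjig [-0.76 -0.11 -0.66] open 0.202
```

```bash
python3 -m jog '[[0,-0.001,0,0,1]]'>/dev/null; python3 st.py
python3 -m jog '[[0,-0.001,0,0,1]]'>/dev/null; python3 st.py;python3 -m jog '[[0,-0.001,0,0,1]]'>/dev/null; python3 st.py
```

```text
t 19.15 grip jig mm [-1.587e+02  1.000e-01  5.040e+01] tip [11.3 -0.  10.4] yaw rel -0.04 pitch 0.01 Fjig [-0.92 -0.02 -1.35] open 0.201
t 19.25 grip jig mm [-1.577e+02  1.000e-01  5.040e+01] tip [12.3 -0.  10.4] yaw rel -0.04 pitch 0.0 Fjig [-0.47  0.6  -0.71] open 0.204
t 19.35 grip jig mm [-1.567e+02  1.000e-01  5.040e+01] tip [13.3 -0.  10.4] yaw rel -0.04 pitch 0.0 Fjig [-1.05  0.94 -0.75] open 0.201
```

```bash
python3 -m jog '[[0,-0.001,0,0,1]]'>/dev/null; python3 st.py
python3 -m jog '[[0,-0.001,0,0,1]]'>/dev/null; python3 st.py;python3 -m jog '[[0,-0.001,0,0,1]]'>/dev/null; python3 st.py
```

```text
t 19.45 grip jig mm [-1.557e+02  1.000e-01  5.040e+01] tip [14.3  0.  10.4] yaw rel -0.04 pitch 0.01 Fjig [ 0.43  0.92 -0.22] open 0.2
t 19.55 grip jig mm [-1.549e+02  1.000e-01  5.040e+01] tip [15.1 -0.  10.4] yaw rel -0.05 pitch -0.01 Fjig [-2.79  0.45 -0.67] open 0.204
t 19.65 grip jig mm [-154.8    0.2   50.4] tip [15.1 -0.1 10.2] yaw rel -0.1 pitch -0.07 Fjig [-4.17  0.12 -0.65] open 0.199
```

```bash
python3 -m jog '[[0,0,0,0,1]]'>/dev/null; python3 st.py
python3 -m jog '[[0,-0.0005,0,0,1],[0,0,0,0,1]]'>/dev/null; python3 st.py
```

```text
t 19.75 grip jig mm [-154.7    0.2   50.4] tip [15.2 -0.1 10.2] yaw rel -0.1 pitch -0.07 Fjig [-2.49 -0.97  0.21] open 0.199
t 19.95 grip jig mm [-154.4    0.2   50.4] tip [15.6 -0.1 10.2] yaw rel -0.11 pitch -0.07 Fjig [-5.11  0.55  0.91] open 0.197
```

```bash
python3 -m jog '[[0,-0.0007,0,0,1],[0,0,0,0,1]]'>/dev/null; python3 st.py
python3 -m jog '[[0,-0.0005,0,0,1],[0,0,0,0,1]]'>/dev/null; python3 st.py
```

```text
t 20.15 grip jig mm [-153.9    0.2   50.4] tip [16.  -0.1 10.2] yaw rel -0.12 pitch -0.08 Fjig [-5.77  0.48 -0.29] open 0.2
t 20.35 grip jig mm [-153.8    0.2   50.5] tip [16.1 -0.2 10.1] yaw rel -0.14 pitch -0.11 Fjig [-6.32  0.63  0.9 ] open 0.202
```

```bash
python3 -m jog '[[0,-0.0007,0,0,1],[0,0,0,0,1]]'>/dev/null; python3 st.py
python3 -m jog '[[0,-0.0006,0,0,1],[0,0,0,0,1]]'>/dev/null; python3 st.py
```

```text
t 20.55 grip jig mm [-153.5    0.3   50.5] tip [16.4 -0.2 10.1] yaw rel -0.16 pitch -0.13 Fjig [-8.1   0.04 -0.36] open 0.197
t 20.75 grip jig mm [-153.2    0.3   50.5] tip [16.6 -0.2 10. ] yaw rel -0.18 pitch -0.16 Fjig [-7.73  1.55  0.34] open 0.204
```

```bash
python3 -m jog '[[0,-0.0007,0,0,1],[0,0,0,0,1]]'>/dev/null; python3 st.py
python3 -m jog '[[0,-0.0003,0,0,1],[0,0,0,0,1],[0,0,0,0,1]]'>/dev/null; python3 st.py
```

```text
t 20.95 grip jig mm [-152.9    0.3   50.5] tip [16.9 -0.2  9.9] yaw rel -0.2 pitch -0.19 Fjig [-8.81 -0.62  1.26] open 0.199
t 21.25 grip jig mm [-152.9    0.4   50.5] tip [16.9 -0.3  9.9] yaw rel -0.22 pitch -0.2 Fjig [-9.61  0.23  1.19] open 0.195
```

```bash
for i in 1 2 3; do :; done; python3 -m jog '[[0,-0.0002,0,0,1],[0,0,0,0,1],[0,0,0,0,1],[0,0,0,0,1]]'>/dev/null; python3 st.py
python3 -m jog '[[0,0,0,0,1],[0,0,0,0,1],[0,0,0,0,1],[0,0,0,0,1]]'>/dev/null; python3 st.py
python3 -m jog '[[0,0,0,0,1],[0,0,0,0,1],[0,0,0,0,1],[0,0,0,0,1]]'>/dev/null; python3 st.py
python3 -c "
from st import *
for n in('wrist','scene'):
  im=r.snapshot(n)[:,:,::-1];cv2.imwrite('pics/%s7.png'%n,im)"
```

```text
t 21.65 grip jig mm [-152.9    0.3   50.5] tip [16.9 -0.3  9.9] yaw rel -0.23 pitch -0.21 Fjig [-10.56   0.34   1.77] open 0.199
t 22.05 grip jig mm [-152.9    0.4   50.5] tip [16.9 -0.3  9.9] yaw rel -0.23 pitch -0.22 Fjig [-10.57  -0.51   1.04] open 0.197
t 22.45 grip jig mm [-152.9    0.4   50.5] tip [16.9 -0.3  9.9] yaw rel -0.23 pitch -0.22 Fjig [-9.74  0.48  1.8 ] open 0.199
```

View pics/wrist7.png

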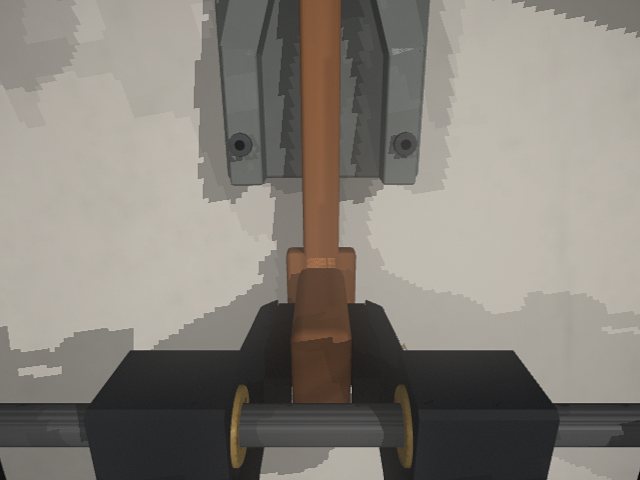

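```bash
python3 -m jog '[[0,0.001,0,0,1],[0,0.001,0,0,1],[0,0.001,0,0,1],[0,0.001,0,0,1],[0,0.001,0,0,1],[0,0.001,0,0,1],[0,0.001,0,0,1],[0,0.001,0,0,1],[0,0.003,0,0,1],[0,0,0,0,1]]'>/dev/null; python3 st.py
```

```text
t 23.55 grip jig mm [-1.608e+02  1.000e-01  5.040e+01] tip [ 9.2 -0.1 10.4] yaw rel -0.06 pitch 0.01 Fjig [-0.1  -0.93 -1.38] open 0.199
```

```bash
python3 -m jog '[[0,0.005,0,0,1],[0,0.01,0,0,1],[0,0.01,0,0,1],[0,0.01,0,0,1],[0,0.01,0,0,1],[0,0.01,0,0,1],[0,0.01,0,0,1],[0,0.01,0,0,1],[0,0.01,0,0,1],[0,0.01,0,0,1],[0,0.01,0,0,1],[0,0.01,0,0,1],[0,0.01,0,0,1],[0,0.01,0,0,1],[0,0.01,0,0,1],[0,0.01,0,0,1],[0,0,0,0,1],[0,0,0,0,1]]'>/dev/null; python3 st.py
python3 -c "
from st import *
for n in('wrist','scene'):
  im=r.snapshot(n)[:,:,::-1];cv2.imwrite('pics/%s8.png'%n,im)"
```

```text
t 25.35 grip jig mm [-3.156e+02  2.000e-01  5.040e+01] tip [-1.456e+02  1.000e-01  1.050e+01] yaw rel -0.06 pitch 0.02 Fjig [ 0.57 -0.01 -1.3 ] open 0.199
```

View pics/scene8.png

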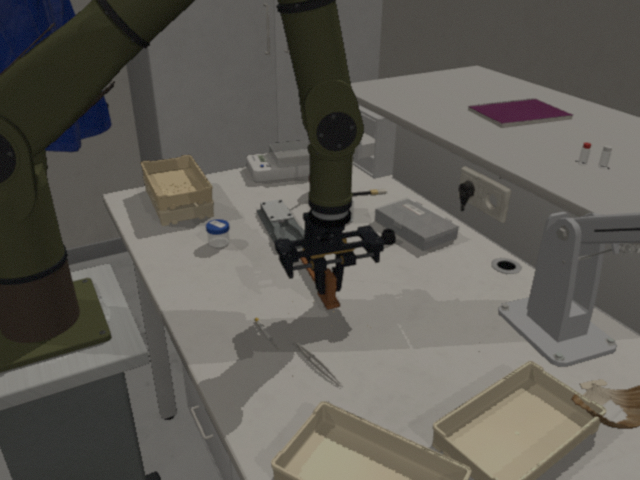

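View pics/wrist8.png

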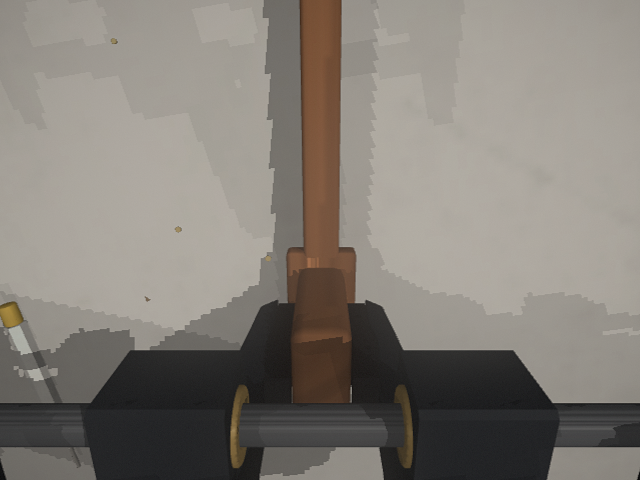

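```bash
python3 -m jog '[[0.01,0,0,0,1],[0.015,0,0,0,1],[0.01,0,0,0,1],[0.005,0,0,0,1],[0,0,0,0,1],[0,0,0.005,0,1],[0,0,0.003,0,1],[0,0,0.001,0,1],[0,0,0,0,1],[0,0,0,0,1]]'; python3 st.py
```

```text
clock: 26.45
tool_pos: [0.5251, -0.1911, 0.0226]
eef_rot: [0.997, -0.08, -0.0, -0.0]
contact_force: [-0.7, -0.3, -0.5]
opening: 0.199
t 26.45 grip jig mm [-315.7  -39.6   41.3] tip [-145.7  -39.7    1.4] yaw rel -0.05 pitch 0.0 Fjig [-0.43  0.6  -0.53] open 0.199
```

```bash
python3 -m jog '[[0,0,0.0007,0,1],[0,0,0,0,1],[0,0,0,0,1],[0,0,0,0,0.75],[0,0,0,0,0.7],[0,0,0,0,0.6],[0,0,0,0,0.5],[0,0,0,0,0.4],[0,0,0,0,0.3],[0,0,0,0,0.2],[0,0,0,0,0.2]]'; python3 st.py
python3 -m jog '[[0,0,-0.01,0,0.2],[0,0,-0.02,0,0.2],[0,0,-0.04,0,0.2],[0,0,-0.04,0,0.2],[0,0,-0.04,0,0.2],[0,0,-0.03,0,0.2],[0,0.03,-0.02,0,0.2],[0,0.03,0,0,0.2],[0,0.03,0,0,0.2],[0,0,0,0,0.2],[0,0,0,0,0.2]]'; 
python3 -c "
from st import *
c=r.get_calibration('wrist')
for n in('wrist','scene'):
  im=r.snapshot(n)[:,:,::-1];cv2.imwrite('pics/%s9.png'%n,im)
np.savez('w9.npz',**c)"
```

```text
clock: 27.55
tool_pos: [0.5253, -0.191, 0.022]
eef_rot: [0.997, -0.08, 0.0, -0.0]
contact_force: [-0.9, 0.3, 0.5]
opening: 0.795
t 27.55 grip jig mm [-315.6  -39.8   40.7] tip [-145.6  -39.9    0.7] yaw rel -0.04 pitch 0.01 Fjig [0.11 0.89 0.48] open 0.795
clock: 28.65
tool_pos: [0.5106, -0.2802, 0.2224]
eef_rot: [0.997, -0.08, 0.0, -0.0]
contact_force: [0.5, 1.4, -0.0]
opening: 0.798
```

View pics/wrist9.png

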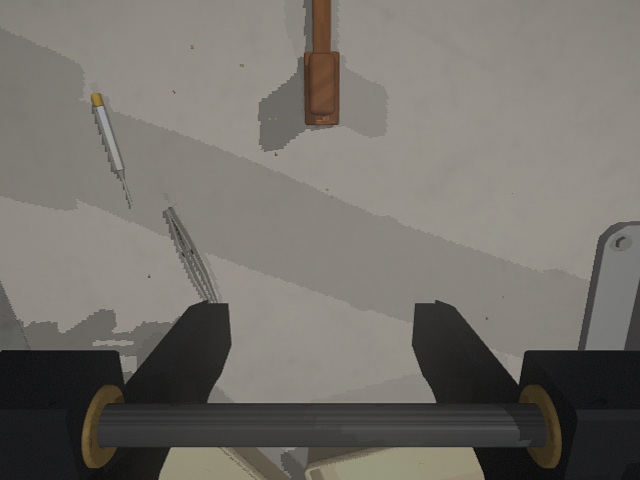

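View pics/scene9.png

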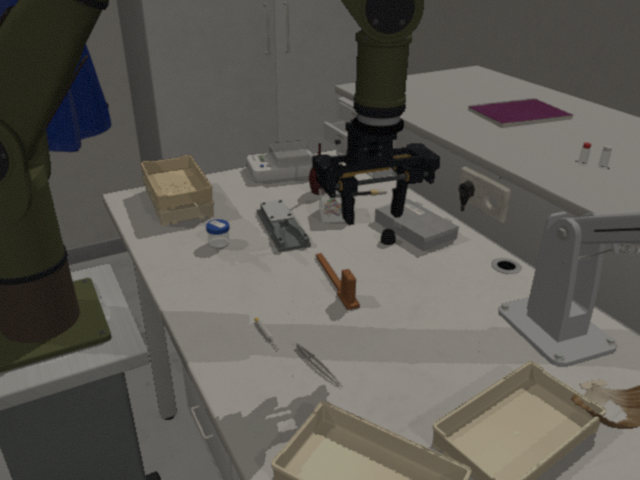

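```bash
python3 -c "
import cv2
a=cv2.imread('pics/scene9.png')[190:310,240:380]
cv2.imwrite('pics/z9.png',cv2.resize(a,None,fx=5,fy=5,interpolation=cv2.INTER_CUBIC))"
```

```text
(no output)
```

View pics/z9.png

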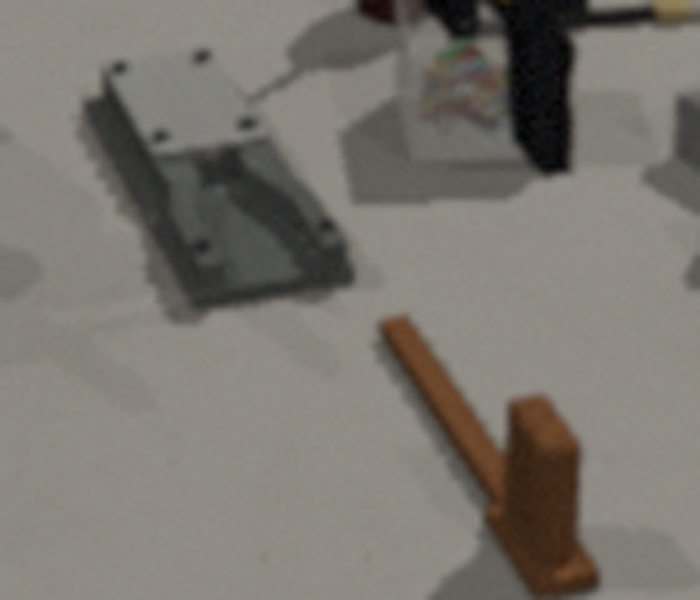

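The open part of the channel is empty, so the blank is under the cover. The stick lies upright and clear of the jig mouth.

```bash
python3 -c "
from plant import r
print(r.finish_job())"
```

```text
the job is handed in; nothing more can be done
None
```

I fed the blank home with the push stick, held it against the end stop, laid the stick back on the bench and handed the job in at about 29 s of the 61 s. `finish_job` gives no verdict, so the result below rests on my own readings.

- **Stop found:** I felt the end stop with the tip at about jig x = +15 mm, which puts the blank's centre near +35 mm.
- **Hold:** I pressed with about 10 N (wrist readings 9.6 to 10.6 N) for a little over a second. The highest wrist reading during the feed was about 10.6 N.
- **Stick afterwards:** The last pictures show it upright on the bench, with its tip about 45 mm short of the jig mouth and off to the side.
- **Blank afterwards:** The open part of the channel is empty, so the blank stayed under the cover. It can't be seen there, so its final position is inferred from the feel of the stop and the feed distance.
- **Bystanders:** The pot, loupe, tweezers and screwdriver look unmoved. The clip box and dust blower were partly hidden behind the gripper in the last pictures, but nothing came near them.
- **Gap in the checks:** The gripper hid the tip from the cameras during the feed, so I guided it there by geometry and wrist force. The wrist picture taken during the hold showed the stick centred in the channel.

No check failed or disagreed.

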